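# Sort the loose thread into its stands

### The job

Put the loose thread away where each kind belongs: the two small spools upright in the two empty cups of the spool stand, the two big spools lying down, one in each bay of the cradle, and the machine bobbin flat in either empty cup of the bobbin stand. Leave the spool and the bobbin that are already put away in their own cups.

Things in the scene. Friction and masses are not known exactly. Their poses are not given: they have to be found in the camera images.
- small_spool_a: small thread spool, 31 mm across the flanges and 56 mm tall, standing upright: two flanges about 7 mm thick with a 20 mm thick winding between. Origin at the centre of its underside, z along its axis. Blue winding, about 20 g. The two small spools are interchangeable.
- small_spool_b: small thread spool, 33 mm across the flanges and 60 mm tall, standing upright: two flanges about 7 mm thick with a 20 mm thick winding between. Origin at the centre of its underside, z along its axis. Yellow winding, about 20 g. The two small spools are interchangeable.
- big_spool_a: big thread spool (white winding) lying on its side, 42 mm high, 66 mm long along its own y axis; flanges 42 mm, winding (taken across own x, at the middle of the length) 32 mm wide. Origin on its underside; the middle of the spool lies 5 mm from the origin towards own -x and 1 mm towards own +y. About 45 g. The two big spools are interchangeable.
- big_spool_b: big thread spool (black winding) lying on its side, 42 mm high, 66 mm long along its own y axis; flanges 42 mm, winding (taken across own x, at the middle of the length) 32 mm wide. Origin on its underside; the middle of the spool lies 5 mm from the origin towards own -x and 1 mm towards own +y. About 45 g. The two big spools are interchangeable.
- bobbin: loose machine bobbin, a flat drum of 20 mm diameter and 12 mm height lying on its face; green winding, pale flanges. Origin at the centre of its underside, z along its axis. About 12 g.
- spool_stand: fixed round wooden stand, 132 mm across, 21 mm high, with three deep cups. Origin: centre of its underside. Cups 48 mm wide inside, walls 3 mm, floors 6 mm and rims 21 mm above the origin; centres 38 mm from the origin at 0, 120 and 240 degrees from own +x (counter-clockwise from above). The +x cup holds the stored spool, the others are empty.
- bobbin_stand: fixed round wooden stand, 106 mm across, 9 mm high, with three shallow cups. Origin: centre of its underside. Cups 38 mm wide inside, walls 2.5 mm, floors 4 mm and rims 9 mm above the origin; centres 30 mm from the origin at 0, 120 and 240 degrees from own +x (counter-clockwise from above). The +x cup holds the stored bobbin, the others are empty.
- spool_cradle: fixed wooden cradle, 136 mm long (own x), 92 mm wide (own y), 18 mm high, with two empty bays. Origin: centre of its underside. Bay centres at own x = -33 and +33 mm, y = 0; each bay 62 mm (own x) by 84 mm (own y) inside, walls 4 mm, floors 4 mm above the origin. A big spool fits a bay only with its length along the cradle's own y.
- stored_spool: small thread spool, 29 mm across the flanges and 52 mm tall, standing upright: two flanges about 7 mm thick with a 20 mm thick winding between. Origin at the centre of its underside, z along its axis. Red winding. It already stands in the +x cup of the spool stand and stays there.
- stored_bobbin: machine bobbin like the loose one, 20 mm diameter and 12 mm high, purple winding. Origin at the centre of its underside. It already lies in the +x cup of the bobbin stand and stays there.
Not all that is in view belongs to the job. What is shaped like the big_spool_b but purple is not meant. Leave any pink look-alike of the spool_cradle alone.

How it is judged (in metres and radians):
At the end, for the whole second after the job is handed in: All three small spools upright (within 7 degrees) on cup floors of the spool stand, both big spools lying on the floors of the cradle's bays, one in each, both bobbins flat on cup floors of the bobbin stand (within 13, 23 and 12 mm of cup or bay centres, as the walls allow); all at rest (((x of small_spool_a in the frame of spool_stand between -0.032 and -0.006 m and y of small_spool_a in the frame of spool_stand between 0.0199 and 0.0459 m) or (x of small_spool_a in the frame of spool_stand between -0.032 and -0.006 m and y of small_spool_a in the frame of spool_stand between -0.0459 and -0.0199 m)) and z of each of small_spool_a, small_spool_b, stored_spool in the frame of spool_stand below 0.011 m and angle between each of small_spool_a, small_spool_b, stored_spool, big_spool_a, big_spool_b, bobbin, stored_bobbin's own z axis and vertical below 0.12 rad and linear speed of each of small_spool_a, small_spool_b, stored_spool, big_spool_a, big_spool_b, bobbin, stored_bobbin below 0.02 m/s and ((x of small_spool_b in the frame of spool_stand between -0.032 and -0.006 m and y of small_spool_b in the frame of spool_stand between 0.0199 and 0.0459 m) or (x of small_spool_b in the frame of spool_stand between -0.032 and -0.006 m and y of small_spool_b in the frame of spool_stand between -0.0459 and -0.0199 m)) and (x of stored_spool in the frame of spool_stand between 0.025 and 0.051 m and y of stored_spool in the frame of spool_stand between -0.013 and 0.013 m) and ((x of big_spool_a in the frame of spool_cradle between -0.056 and -0.01 m and y of big_spool_a in the frame of spool_cradle between -0.014 and 0.014 m) or (x of big_spool_a in the frame of spool_cradle between 0.01 and 0.056 m and y of big_spool_a in the frame of spool_cradle between -0.014 and 0.014 m)) and z of each of big_spool_a, big_spool_b in the frame of spool_cradle below 0.009 m and ((x of big_spool_b in the frame of spool_cradle between -0.056 and -0.01 m and y of big_spool_b in the frame of spool_cradle between -0.014 and 0.014 m) or (x of big_spool_b in the frame of spool_cradle between 0.01 and 0.056 m and y of big_spool_b in the frame of spool_cradle between -0.014 and 0.014 m)) and ((x of bobbin in the frame of bobbin_stand between -0.027 and -0.003 m and y of bobbin in the frame of bobbin_stand between 0.014 and 0.038 m) or (x of bobbin in the frame of bobbin_stand between -0.027 and -0.003 m and y of bobbin in the frame of bobbin_stand between -0.038 and -0.014 m)) and z of each of bobbin, stored_bobbin in the frame of bobbin_stand below 0.0075 m and (x of stored_bobbin in the frame of bobbin_stand between 0.018 and 0.042 m and y of stored_bobbin in the frame of bobbin_stand between -0.012 and 0.012 m)); the robot touches nothing.
It fails at once if the stored spool is taken or knocked out of its cup (moved more than 25 mm, or tipped by more than about 35 degrees) (distance of stored_spool from where it was at the start of the episode above 0.025 m or angle between stored_spool's own z axis and vertical above 0.6 rad).
It fails at once if the stored bobbin is taken or knocked out of its cup (moved more than 25 mm, or tipped by more than about 35 degrees) (distance of stored_bobbin from where it was at the start of the episode above 0.025 m or angle between stored_bobbin's own z axis and vertical above 0.6 rad).
It also fails if it takes over 102 s, if anything falls off the work surface, if the arm or the gripper's body presses on something with over 40 N, if the wrist force passes 120 N, or if a joint passes its speed limit or range.

### The arm

A 6-joint arm with a two-finger parallel gripper is mounted at the origin on a cart in front of the work surface, level with it; the furniture and walls round the work are solid. World frame = base frame: x ahead of the robot, y to its left, z up, the work surface at z = 0. Lengths are in mm, angles in rad, forces in N, time in s.
With the tool pointing down it reaches from about 300 to 750 mm from the base axis. Payload 8.5 kg.
Tool frame: the origin (TCP) lies at the very end of the fingers, on their centre line; the grasp point (between the pads) lies 19 mm behind it; z points along the fingers, y is the line along which they close (so a half turn about z gives the same grasp; the last joint's range is limited). The gripper opens to 88 mm and grips with 3 to 60 N. Pads are 18 mm wide; open, the fingers measure 123 mm over their backs; the gripper's body (75 mm by 187 mm) begins 45 mm behind the grasp point.
Start: joints at [-1.391, 0.381, 1.297, -0, 1.464, -0.215], TCP at [211.536, -507.674, 238.748] pointing down, gripper open.
Joint ranges: [-3.11, 3.11], [-0.89, 2.33], [0.22, 2.48], [-1.42, 4.56], [0.17, 2.85], [-2.88, 2.88]. Speed limits (rad/s): [2.39, 2.39, 3.14, 3.14, 3.14, 3.14].

### API

Orientations are given as a rotation vector (axis times angle).
In Python, from station import arm, optics gives the robot as it stands.
- The arm moves only by the tool jog_arm, never from a script. Its argument "series" is a list of rows, each an object with "slide": the shift along the world's x, y, z in m, a list of three; "turn": the turn about the world's z in degrees; "claw": the opening, from -1 (shut) to 1 (fully open). A call has 1 to 12 rows; each row shifts and turns the commanded pose from where the row before left it; what a row does not reach is not made up. A row lasts 1/12 s, in which the tool goes at most 41.7 mm and 7.16 degrees, less where a joint would pass 70% of its speed; a pose out of reach is approached as far as the arm can. A call is refused whole if a number of a shift passes 0.0417 or a number of a turn 7.16, either way. A call with a gripper value outside its range is refused whole. The fingers move at their own pace and stop on an object; "grip_force" is the grip in N (left out, the last holds). Time passes only in rows, so rows that do not move let the fingers close. It gives the time, the measured TCP pose, the force, the opening and the grip force at its end, in the units of the state.
- arm.get_obs(): the state, without advancing time (a new reading comes with each control period).
- optics.read_camera(name): name is "scene" or "top" or "wrist"; returns a dict with "frame" (480x640x3 uint8, red, green, blue), "z_map" (480x640 float32, mm along the optical axis (not along the pixel's ray), 0 where there is no reading), "mtx" (3x3 intrinsics, pixels), "R" (3x3) and "t" (3): a world point X has camera coordinates R X + t. Camera axes: x right, y down, z forward; pixel columns grow to the right and rows downward; lengths in mm; the calibration is good to about 2 mm. The wrist camera is an equidistant fisheye: a pixel r from the principal point sees the ray r / f radians off the axis. A picture is of the moment at which its call begins.
- arm.job_done(): hands the job in; it is judged then, once.
The state is a dict: "clock": time; "joint_positions": joint angles; "joint_vel": joint speeds; "joint_efforts": joint torques, N m; "eef_pos": TCP position; "tcp_rot": TCP orientation; "contact_force": force on the tool from outside, world axes, zero at the start; "moment": the same for the moment, N m; "grip_width": opening from 0.0 (shut) to 1.0 (fully open); "grasp_force": force on a finger pad.
Only numpy, scipy, OpenCV 4.12 (cv2) and the standard library are available. Lean on these libraries where they do the work, as an engineer would, in place of code of your own. Each camera call takes 0.05 s, during which the arm holds its last target. There are 200 camera calls.

## Working session

There is one attempt and no reset: what is moved stays moved. The work goes in short steps, Python scripts to look and compute and a tool call to move; the robot and the scene stay as the last step left them, time stands still between calls to the robot, and variables do not carry over. Pictures are saved under pics/ and viewed, at most 14 in all, crops included, and the job is handed in when it is done.

Besides the shell and the picture viewer there is one more tool, called after "Request:" by a JSON object that holds its "fn" and its "kwargs", one argument or row to a line. jog_arm: Moves the arm, as the interface text tells. Its arguments: {"type":"object","properties":{"series":{"type":"array","items":{"type":"object","properties":{"slide":{"type":"array","items":{"type":"number"}},"turn":{"type":"number"},"claw":{"type":"number"}}}},"grip_force":{"type":"number"}},"required":["series"]}

```bash
mkdir -p pics; ls; python3 - <<'E'
from station import arm, optics
import cv2,numpy as np
for n in ["scene","top"]:
    d=optics.read_camera(n); np.savez(f"pics/{n}.npz",**d)
    cv2.imwrite(f"pics/{n}0.png",d["frame"][:,:,::-1])
    print(n,d["mtx"].tolist(),d["R"].round(3).tolist(),d["t"].round(1).tolist())
print(arm.get_obs())
E
```

```text
pics
scene [[503.5346255899288, 0.0, 319.4346226624339], [0.0, 503.5346255899288, 235.30145071284736], [0.0, 0.0, 1.0]] [[-0.699, -0.715, -0.013], [-0.312, 0.321, -0.894], [0.644, -0.621, -0.447]] [419.4, 159.8, 649.8]
top [[554.1741236738633, 0.0, 322.81372154912106], [0.0, 554.1741236738633, 238.9679341113904], [0.0, 0.0, 1.0]] [[0.009, -1.0, -0.008], [-0.99, -0.008, -0.139], [0.139, 0.009, -0.99]] [69.3, 503.8, 978.2]
{'clock': 0.1, 'joint_positions': array([-1.39130197e+00,  3.81121984e-01,  1.29811353e+00, -4.08374520e-05,
        1.46360127e+00, -2.15302706e-01]), 'joint_vel': array([ 0.0001763 ,  0.00025383, -0.0028062 , -0.00030118, -0.00252176,
        0.0005004 ]), 'joint_efforts': array([ 3.17455633e-03, -4.38655615e+01, -2.24908108e+01,  7.13874539e-02,
        3.42257030e-02, -7.44254476e-05]), 'eef_pos': array([ 211.48503997, -507.45779137,  238.22717295]), 'tcp_rot': array([-3.07936137e+00, -6.15888831e-01,  2.87652788e-05]), 'contact_force': array([ 0.06444415, -0.06791527, -0.16879418]), 'moment': array([ 0.02325556, -0.01929547,  0.04294243]), 'grasp_force': 0.0, 'grip_width': 1.0006441098723167}
```

View pics/top0.png

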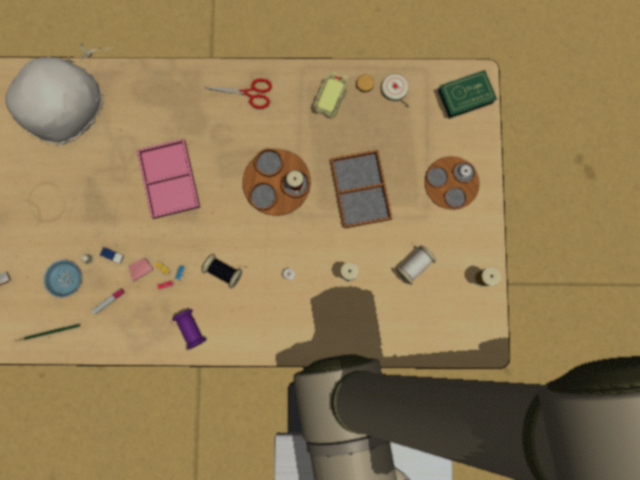

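View pics/scene0.png

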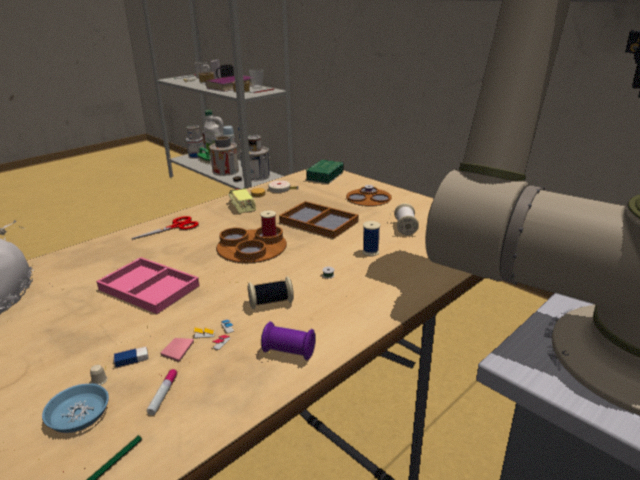

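The top view shows these, by pixel:
- **Loose pieces:** black big spool (222,270), bobbin (288,273), small spool (348,271), white big spool (416,264) and small spool (489,277).
- **Places:** spool stand (277,182), brown cradle (361,189) and bobbin stand (452,182).
- **Decoys:** purple spool (189,329), pink cradle (169,179), and for the bobbin the small thing at (87,258) and the stored bobbin (465,171).

The scene view shows the blue spool at (371,238). The yellow one is hidden by the arm.

Next I measure from both depth maps.

```bash
cat > h.py <<'E'
import numpy as np, cv2
def cloud(d):
    z=d["z_map"].astype(float); v,u=np.mgrid[:480,:640]; K=d["mtx"]
    c=np.stack([(u-K[0,2])/K[0,0]*z,(v-K[1,2])/K[1,1]*z,z],-1)
    w=(c-d["t"])@d["R"]           # R^T (c-t)
    w[z<=0]=np.nan
    return w
def pix(d,p):
    c=d["R"]@np.asarray(p,float)+d["t"]; q=d["mtx"]@c; return q[:2]/q[2]
E
python3 - <<'E'
from h import *
np.set_printoptions(precision=1,suppress=True)
D={n:np.load(f"pics/{n}.npz") for n in["top","scene"]}
W={n:cloud(D[n]) for n in D}
W["top"][355:]=np.nan
obj=dict(black=(222,270),bob=(288,273),s1=(348,271),white=(416,264),s2=(489,277),stand=(277,182),cradle=(361,189),bst=(452,182),pink=(169,179))
t=W["top"]
for k,(u,v) in obj.items():
    r=45 if k in("stand","cradle","bst","pink") else 25
    p=t[v-r:v+r,u-r:u+r].reshape(-1,3); p=p[np.isfinite(p[:,0])]
    fl=np.median(p[p[:,2]<4][:,2]) if (p[:,2]<4).any() else None
    q=p[p[:,2]>5]
    rect=cv2.minAreaRect(q[:,:2].astype(np.float32))
    s=W["scene"].reshape(-1,3); s=s[np.isfinite(s[:,0])]; c=np.array(rect[0]); s=s[(np.hypot(*(s[:,:2]-c).T)<35 if r==25 else np.hypot(*(s[:,:2]-c).T)<75)&(s[:,2]>5)]
    top=q[q[:,2]>np.percentile(q[:,2],98)-6]
    print(k,"floor",fl,"rect",np.array(rect[0]),np.array(rect[1]),round(rect[2],1),"zmax",np.percentile(q[:,2],98).round(1),"topc",(top.max(0)+top.min(0))[:2]/2,top.mean(0),len(top),"| scene",len(s),(np.percentile(s[:,2],98),(s.max(0)+s.min(0))[:2]/2) if len(s) else "")
im=D["top"]["frame"][130:310,190:520,::-1]
cv2.imwrite("pics/crop1.png",cv2.resize(im,None,fx=2.4,fy=2.4,interpolation=cv2.INTER_CUBIC))
E
```

```text
black floor 0.6551108977427447 rect [448.8 263.8] [81.  89.5] 84.9 zmax 42.0 topc [444.7 259.8] [446.1 260.6  38.3] 250 | scene 840 (np.float64(38.89170486252823), array([444.1, 263.7]))
bob floor 0.6881781845539798 rect [441.8 137.9] [91.7 89.4] 88.2 zmax 16.3 topc [442.  137.9] [441.3 138.   13.1] 70 | scene 92 (np.float64(12.500255287126732), array([438.6, 137. ]))
s1 floor 0.7311066365210875 rect [450.1  29.4] [85.2 89.8] 84.9 zmax 60.2 topc [444.9  26.5] [444.7  26.7  57.1] 216 | scene 498 (np.float64(56.601943108486175), array([440.2,  26.2]))
white floor 0.642561159401065 rect [ 462.5 -100.2] [82.3 91. ] 88.8 zmax 43.2 topc [459.3 -96.1] [459.3 -96.3  39.7] 310 | scene 252 (np.float64(41.38252546638616), array([ 466.2, -104.4]))
s2 floor 0.27426778290846854 rect [ 439.1 -229.5] [85.6 64.4] 6.9 zmax 63.8 topc [ 437.9 -223.1] [ 437.6 -223.3   60.9] 254 | scene 0 
stand floor 0.9559018602253408 rect [618.5 164.6] [174.4 171.9] 0.4 zmax 59.8 topc [612.  126.1] [611.8 126.8  59.1] 188 | scene 2059 (np.float64(57.50216737912459), array([613.1, 163.6]))
cradle floor 1.1767026357138428 rect [606.2   3.6] [169.8 168.3] 0.4 zmax 21.5 topc [604.6   3.2] [603.8   2.8  18.8] 598 | scene 973 (np.float64(18.392458052184033), array([602.8,   3.9]))
bst floor 1.0353302202706123 rect [ 621.7 -171.1] [170.6 174.4] 89.3 zmax 17.0 topc [ 614.1 -167.6] [ 630.2 -185.5   14.4] 159 | scene 270 (np.float64(15.323889693081037), array([ 609.8, -168.7]))
pink floor 1.0345956999811563 rect [622.7 371.4] [169.8 171.5] 2.1 zmax 21.4 topc [622.  369.5] [621.5 370.6  18.6] 650 | scene 1678 (np.float64(18.4919393386564), array([620.5, 371.8]))
```

View pics/crop1.png

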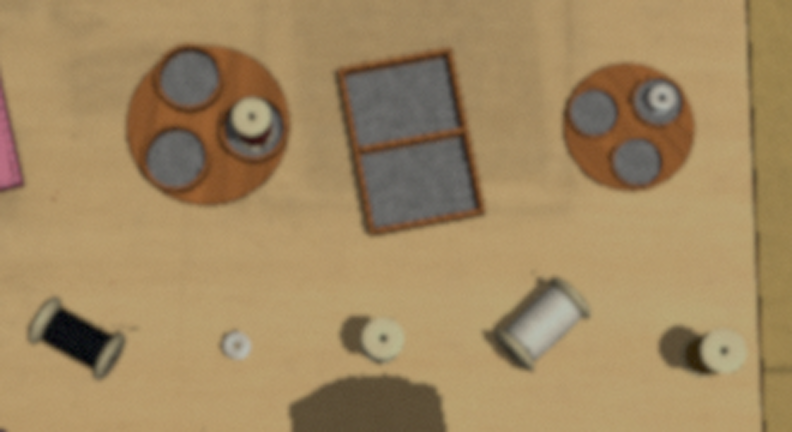

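The crop shows the loose bobbin at crop px (236,345), the small spools at (383,339) and (723,351), and the black and white big spools at (76,338) and (543,321). The spool-stand cups are at (188,80) and (176,159), the bobbin cups at (592,112) and (637,162), and the cradle bays at (402,105) and (420,185). The two views agree on heights to about 3 mm.

Now I refine the centres and angles.

```bash
python3 - <<'E'
from h import *
np.set_printoptions(precision=1,suppress=True)
d=np.load("pics/top.npz"); W=cloud(d); hsv=cv2.cvtColor(d["frame"],cv2.COLOR_RGB2HSV); C=-d["R"].T@d["t"]; print("cam",C)
def ray(u,v,z):
    r=d["R"].T@np.linalg.inv(d["mtx"])@np.array([u,v,1.]); return (C+r*(z-C[2])/r[2])[:2]
# grey floors
m=((hsv[...,1]<50)&(hsv[...,2]<150)).astype(np.uint8)
def floor(u,v,z):
    n,l,st,c=cv2.connectedComponentsWithStats(m,connectivity=4); i=l[v,u]; cnt=cv2.findContours((l==i).astype(np.uint8),0,2)[0]
    r=cv2.minAreaRect(np.array([ray(*p[0],z) for p in max(cnt,key=len)],np.float32))
    return ray(*c[i],z),st[i][4],np.array(r[1]),r[2]
P=lambda x,y:(int(190+x/2.4),int(130+y/2.4))
for k,p,z in [("sc1",P(188,80),6),("sc2",P(176,159),6),("bc1",P(592,112),4),("bc2",P(637,162),4),("bay1",P(402,105),4),("bay2",P(420,185),4)]: print(k,p,*floor(*p,z))
for k,(u,v),zt in [("black",(222,270),10),("white",(416,264),10)]:
    q=W[v-28:v+28,u-28:u+28].reshape(-1,3); q=q[q[:,2]>zt]; q=q[np.hypot(*(q[:,:2]-np.median(q[:,:2],0)).T)<45]
    r=cv2.minAreaRect(q[:,:2].astype(np.float32)); qq=q[:,:2]-q[:,:2].mean(0); w,V=np.linalg.eigh(qq.T@qq)
    print(k,r,q.mean(0),"axis deg",np.degrees(np.arctan2(V[1,1],V[0,1])))
# stands & bobbin centroid
for k,(u,v),zr in [("stand",(277,182),(13,27)),("bst",(452,182),(6,12)),("bob",(288,273),(8,20))]:
    r=10 if k=="bob" else 45; q=W[v-r:v+r,u-r:u+r].reshape(-1,3); q=q[(q[:,2]>zr[0])&(q[:,2]<zr[1])]; q=q[np.hypot(*(q[:,:2]-np.median(q[:,:2],0)).T)<75]
    print(k,cv2.minEnclosingCircle(q[:,:2].astype(np.float32)),np.median(q[:,2]))
print("stored spool",ray(190+252/2.4,130+117/2.4,58),"stored bob",ray(190+661/2.4,130+98/2.4,16),"bob",ray(190+236/2.4,130+345/2.4,12),"s1",ray(190+383/2.4,130+339/2.4,57),"s2",ray(190+723/2.4,130+351/2.4,60))
E
```

```text
cam [ 362.3   64.7 1039.3]
sc1 (268, 163) [655.7 179.5] 374 [39.6 40.5] 0.4210905432701111
sc2 (263, 196) [590. 189.] 398 [40.9 42.1] 0.4494054615497589
bc1 (436, 176) [ 630.4 -143.8] 241 [31.4 32.6] 0.4311525821685791
bc2 (455, 197) [ 590.2 -177.5] 251 [31.1 32.5] 0.4353741705417633
bay1 (357, 173) [637.8   9.2] 1198 [56.6 80.4] 11.019918441772461
bay2 (365, 207) [572.6  -3.7] 1247 [57.4 80.8] 11.386102676391602
black ((445.7673034667969, 259.34979248046875), (66.00599670410156, 40.993221282958984), 61.973533630371094) [444.6 257.9  33.6] axis deg 62.00735871606508
white ((461.1660461425781, -95.21647644042969), (44.92101287841797, 67.95223999023438), 43.47886276245117) [459.1 -95.   35.2] axis deg 133.64962116383313
stand ((618.2884521484375, 164.71202087402344), 64.67361450195312) 20.986695397472495
bst ((615.2333374023438, -177.26101684570312), 69.80060577392578) 7.417794018690072
bob ((442.6053161621094, 138.4424591064453), 10.331277847290039) 12.466649227682746
stored spool [610.  125.1] stored bob [ 638.4 -194.9] bob [440.7 137.3] s1 [442.7  25.5] s2 [ 435.8 -224.2]
```

Plan, in world mm, from the top and scene measurements:

| Piece | At | Grasp yaw | Goes to |
|---|---|---|---|
| Yellow spool | (437,-223.5) | -40° | spool cup (655.7,179.5) |
| Blue spool | (444,26) | -40° | spool cup (590,189) |
| Bobbin | (441.7,138) | -40° | bobbin cup (630,-144) |
| Black spool | (445.5,259), axis 62° | -28° | bay (638,9) |
| White spool | (460.5,-95), axis 133.6° | 43.6° | bay (572.6,-3.7) |

The cradle bays need yaw 11.2°. The tool yaw is now -67.4°.

Candidates and choices:
- **Big spools:** black (222,270) and white (416,264), not purple (189,329).
- **Cradle:** brown (361,189), not pink (169,179).
- **Bobbin:** (288,273), not the stored one (465,171) or the dish-side bit (87,258).

The crop above confirms these choices.

Request:
{"fn": "jog_arm", "kwargs": {
  "series": [
    {"slide": [0.0225,0.0284,-0.008],"turn": 2.7,"claw": 0.6},
    {"slide": [0.0225,0.0284,-0.008],"turn": 2.7,"claw": 0.6},
    {"slide": [0.0225,0.0284,-0.008],"turn": 2.7,"claw": 0.6},
    {"slide": [0.0225,0.0284,-0.008],"turn": 2.7,"claw": 0.6},
    {"slide": [0.0225,0.0284,-0.008],"turn": 2.7,"claw": 0.6},
    {"slide": [0.0225,0.0284,-0.008],"turn": 2.7,"claw": 0.6},
    {"slide": [0.0225,0.0284,-0.008],"turn": 2.7,"claw": 0.6},
    {"slide": [0.0225,0.0284,-0.008],"turn": 2.7,"claw": 0.6},
    {"slide": [0.0225,0.0284,-0.008],"turn": 2.7,"claw": 0.6},
    {"slide": [0.0225,0.0284,-0.008],"turn": 2.7,"claw": 0.6},
    {"slide": [0,0,0],"turn": 0,"claw": 0.6},
    {"slide": [0,0,0],"turn": 0,"claw": 0.6}
  ],
  "grip_force": 12
}}

```text
clock: 1.1
eef_pos: [437.0, -222.3, 158.2]
tcp_rot: [-2.848, -1.322, 0.001]
contact_force: [0.7, -0.3, -0.5]
grip_width: 0.802
grasp_force: 0.0
```

```bash
cat > w.py <<'E'
from station import arm, optics
from h import *
import sys
np.set_printoptions(precision=1,suppress=True)
def yaw(o):
    R=cv2.Rodrigues(np.array(o["tcp_rot"]))[0]; return np.degrees(np.arctan2(R[1,1],R[0,1]))
def fish(d,u,v):
    K=d["mtx"]; a=(u-K[0,2])/K[0,0]; b=(v-K[1,2])/K[1,1]; r=np.hypot(a,b); s=np.where(r>1e-9,np.tan(r)/np.maximum(r,1e-9),1)
    return np.stack([a*s,b*s,np.ones_like(a)],-1)
def wcloud(d):
    v,u=np.mgrid[:480,:640].astype(float); z=d["z_map"].astype(float)
    w=(fish(d,u,v)*z[...,None]-d["t"])@d["R"]; w[z<=0]=np.nan; return w
if __name__=="__main__":
    o=arm.get_obs(); print(o["clock"],o["eef_pos"],yaw(o),o["joint_positions"])
    d=optics.read_camera("wrist"); np.savez("pics/w.npz",**d)
    cv2.imwrite(f"pics/{sys.argv[1]}.png",d["frame"][:,:,::-1])
E
python3 w.py w1; python3 - <<'E'
from w import *
d=np.load("pics/w.npz"); w=wcloud(d).reshape(-1,3); w=w[np.isfinite(w[:,0])]
q=w[(np.hypot(w[:,0]-437,w[:,1]+223)<35)&(w[:,2]>50)&(w[:,2]<75)]
print(len(q),np.median(q[:,2]),cv2.minEnclosingCircle(q[:,:2].astype(np.float32)))
E
```

```text
1.1 [ 437.  -222.3  158.2] -40.197146411034836 [-0.7  0.4  1.6 -0.   1.2 -0. ]
1682 60.02729054827832 ((435.8586120605469, -223.60519409179688), 16.775169372558594)
```

View pics/w1.png

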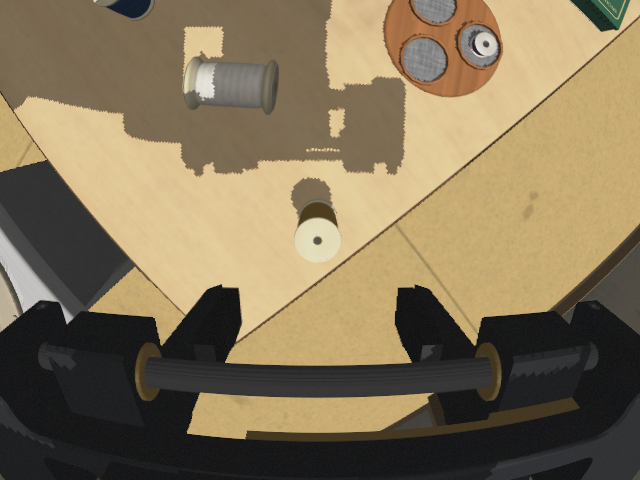

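The wrist view shows the yellow spool's top at (318,240), between the open fingers. Measured there, it sits at (435.9,-223.6) with its top at z = 60, which agrees with the top view within 1.5 mm. Now I descend and grip the upper flange.

Request:
{"fn": "jog_arm", "kwargs": {
  "series": [
    {"slide": [-0.001,-0.0013,-0.03],"claw": 0.6},
    {"slide": [0,0,-0.03],"claw": 0.6},
    {"slide": [0,0,-0.03],"claw": 0.6},
    {"slide": [0,0,-0.031],"claw": 0.6},
    {"slide": [0,0,0],"claw": 0.6},
    {"slide": [0,0,0],"claw": -1},
    {"slide": [0,0,0],"claw": -1},
    {"slide": [0,0,0],"claw": -1},
    {"slide": [0,0,0],"claw": -1},
    {"slide": [0,0,0],"claw": -1},
    {"slide": [0,0,0],"claw": -1},
    {"slide": [0,0,0],"claw": -1}
  ],
  "grip_force": 12
}}

```text
validation failed for argument at $.se...
```

Request:
{"fn": "jog_arm", "kwargs": {
  "series": [
    {"slide": [-0.001,-0.0013,-0.03],"turn": 0,"claw": 0.6},
    {"slide": [0,0,-0.03],"turn": 0,"claw": 0.6},
    {"slide": [0,0,-0.03],"turn": 0,"claw": 0.6},
    {"slide": [0,0,-0.031],"turn": 0,"claw": 0.6},
    {"slide": [0,0,0],"turn": 0,"claw": 0.6},
    {"slide": [0,0,0],"turn": 0,"claw": -1},
    {"slide": [0,0,0],"turn": 0,"claw": -1},
    {"slide": [0,0,0],"turn": 0,"claw": -1},
    {"slide": [0,0,0],"turn": 0,"claw": -1},
    {"slide": [0,0,0],"turn": 0,"claw": -1},
    {"slide": [0,0,0],"turn": 0,"claw": -1},
    {"slide": [0,0,0],"turn": 0,"claw": -1}
  ],
  "grip_force": 12
}}

```text
clock: 2.15
eef_pos: [435.7, -225.1, 38.3]
tcp_rot: [2.851, 1.318, 0.001]
contact_force: [-0.5, -0.2, 4.1]
grip_width: 0.332
grasp_force: 11.5
```

Request:
{"fn": "jog_arm", "kwargs": {
  "series": [
    {"slide": [0,0,0.01],"turn": 0,"claw": -1},
    {"slide": [0,0,0.02],"turn": 0,"claw": -1},
    {"slide": [0,0,0.03],"turn": 0,"claw": -1},
    {"slide": [0,0,0.03],"turn": 0,"claw": -1},
    {"slide": [0,0,0],"turn": 0,"claw": -1},
    {"slide": [0,0,0],"turn": 0,"claw": -1}
  ]
}}

```text
clock: 2.65
eef_pos: [436.0, -225.2, 128.9]
tcp_rot: [2.849, 1.317, 0.002]
contact_force: [-0.8, 1.3, -0.3]
grip_width: 0.335
grasp_force: 11.9
```

```bash
python3 w.py w2
```

```text
2.65 [ 436.  -225.2  128.9] -40.36592197254696 [-0.7  0.4  1.6 -0.   1.1 -0. ]
```

View pics/w2.png

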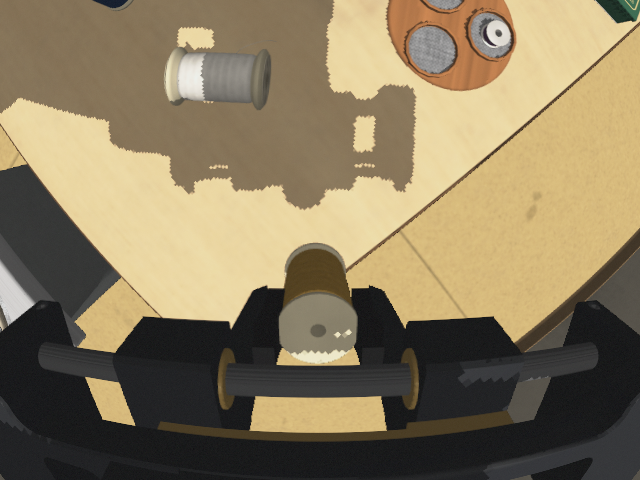

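The spool is held between the fingers, top flange at (318,320) and bottom flange at (315,262). I check its tilt and offset in the grip by projection.

```bash
cat >> w.py <<'E'
def wpix(d,p):
    c=d["R"]@np.asarray(p,float)+d["t"]; K=d["mtx"]; th=np.arctan2(np.hypot(c[0],c[1]),c[2]); h=np.hypot(c[0],c[1]); return K[0,0]*th*c[0]/h+K[0,2],K[1,1]*th*c[1]/h+K[1,2]
E
python3 - <<'E'
from w import *
d=np.load("pics/w.npz"); t=np.array([436,-225.2,128.9])
for dz in(23,-37): print(dz,wpix(d,t+[0,0,dz]))
w=wcloud(d).reshape(-1,3); s=w-t; s=s[np.isfinite(s[:,0])]
top=s[(np.hypot(s[:,0],s[:,1])<22)&(s[:,2]>15)&(s[:,2]<32)]
a=np.radians(-40.4); e=np.array([[np.cos(a),np.sin(a)],[-np.sin(a),np.cos(a)]])
p=top[:,:2]@e.T; print(len(top),"closing",p[:,0].min(),p[:,0].max(),"across",p[:,1].min(),p[:,1].max(),"z",np.percentile(top[:,2],[5,50,95]))
A=np.c_[p,np.ones(len(p))]; g=abs(top[:,2]-np.median(top[:,2]))<3; print("plane slope",np.linalg.lstsq(A[g],top[g,2],rcond=None)[0])
b=s[(np.hypot(s[:,0],s[:,1])<40)&(s[:,2]<-20)&(s[:,2]>-50)]; p=b[:,:2]@e.T; print(len(b),p.min(0),p.max(0),np.percentile(b[:,2],[5,50,95]))
E
```

```text
23 (np.float64(316.3771159881241), np.float64(334.1447566843117))
-37 (np.float64(316.34406675811726), np.float64(272.73196946774954))
5631 closing -20.198385992221965 20.170379821058184 across -16.024179568625396 17.918512743486016 z [17.9 21.9 26.9]
plane slope [-0.  -0.  21.9]
828 [-17.4  -1. ] [15.4 17.4] [-36.6 -33.9 -21.2]
```

Measured at the flange it is upright, with its bottom 38 mm below the TCP. Now I carry it to the first spool cup.

Request:
{"fn": "jog_arm", "kwargs": {
  "series": [
    {"slide": [0.01825,0.03365,0],"turn": 0,"claw": -1},
    {"slide": [0.01825,0.03365,0],"turn": 0,"claw": -1},
    {"slide": [0.01825,0.03365,0],"turn": 0,"claw": -1},
    {"slide": [0.01825,0.03365,0],"turn": 0,"claw": -1},
    {"slide": [0.01825,0.03365,0],"turn": 0,"claw": -1},
    {"slide": [0.01825,0.03365,0],"turn": 0,"claw": -1},
    {"slide": [0.01825,0.03365,0],"turn": 0,"claw": -1},
    {"slide": [0.01825,0.03365,0],"turn": 0,"claw": -1},
    {"slide": [0.01825,0.03365,0],"turn": 0,"claw": -1},
    {"slide": [0.01825,0.03365,0],"turn": 0,"claw": -1},
    {"slide": [0.01825,0.03365,0],"turn": 0,"claw": -1},
    {"slide": [0.01825,0.03365,0],"turn": 0,"claw": -1}
  ]
}}

```text
clock: 3.7
eef_pos: [654.5, 180.7, 125.6]
tcp_rot: [-2.851, -1.318, 0.005]
contact_force: [-0.1, -0.2, -0.1]
grip_width: 0.331
grasp_force: 11.9
```

Request:
{"fn": "jog_arm", "kwargs": {
  "series": [
    {"slide": [0,0,0],"turn": 0,"claw": -1},
    {"slide": [0,0,0],"turn": 0,"claw": -1},
    {"slide": [0,0,0],"turn": 0,"claw": -1}
  ]
}}

```text
clock: 3.95
eef_pos: [653.8, 178.4, 126.0]
tcp_rot: [-2.851, -1.318, 0.005]
contact_force: [-0.2, 0.4, -0.8]
grip_width: 0.335
grasp_force: 11.9
```

```bash
python3 w.py w3
```

```text
3.95 [653.8 178.4 126. ] -40.3730074034109 [ 0.1  0.7  1.1 -0.   1.4  0.8]
```

View pics/w3.png

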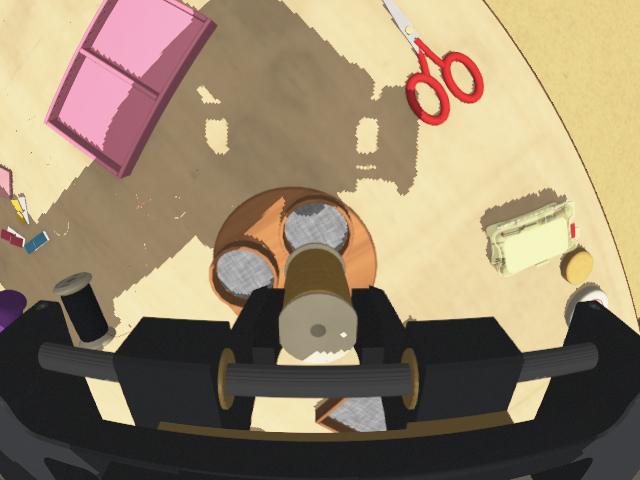

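The wrist view shows the target cup at (317,228), just beyond the held spool, and the second cup at (247,272). I measure both again from here.

```bash
python3 - <<'E'
from w import *
d=np.load("pics/w.npz"); w=wcloud(d)
for u,v,z in((317,228,21),(247,272,21)):
    pass
s=w.reshape(-1,3); s=s[np.isfinite(s[:,0])]
q=s[(np.hypot(s[:,0]-618,s[:,1]-164)<75)&(s[:,2]>14)&(s[:,2]<26)]
print(np.median(q[:,2]),len(q),q.min(0),q.max(0))
# cup floor pixels lower than 12
for c in((655.7,179.5),(590,189)):
    f=s[(np.hypot(s[:,0]-c[0],s[:,1]-c[1])<32)&(s[:,2]<11)&(s[:,2]>2)&(np.hypot(s[:,0]-618.5,s[:,1]-164.5)<62)]
    print(len(f),np.median(f[:,2]),(f.min(0)+f.max(0))/2,f.max(0)-f.min(0))
for c in((654.7,179.3,21),(590,189,21)): print(wpix(d,c))
E
```

```text
20.491358653019923 1834 [560.1 152.5  14. ] [679.6 214.6  23.2]
2987 6.436442329292745 [652.6 179.6   7.5] [55.6 63.5  7. ]
3095 6.36670281039615 [592.2 189.7   7.6] [59.4 61.5  6.8]
(np.float64(317.19522428321307), np.float64(232.1017775548025))
(np.float64(243.22433613408452), np.float64(275.9983134625621))
```

Floors read z≈6.4 and rims ≈20.5. I lower it to 1 mm above the floor.

Request:
{"fn": "jog_arm", "kwargs": {
  "series": [
    {"slide": [0.0012,0.0011,-0.02],"turn": 0,"claw": -1},
    {"slide": [0,0,-0.025],"turn": 0,"claw": -1},
    {"slide": [0,0,-0.015],"turn": 0,"claw": -1},
    {"slide": [0,0,-0.01],"turn": 0,"claw": -1},
    {"slide": [0,0,-0.006],"turn": 0,"claw": -1},
    {"slide": [0,0,-0.003],"turn": 0,"claw": -1},
    {"slide": [0,0,0],"turn": 0,"claw": -1},
    {"slide": [0,0,0],"turn": 0,"claw": -1}
  ]
}}

```text
clock: 4.67
eef_pos: [656.1, 179.8, 49.6]
tcp_rot: [2.851, 1.318, 0.002]
contact_force: [-0.4, 0.0, -0.7]
grip_width: 0.334
grasp_force: 11.9
```

Request:
{"fn": "jog_arm", "kwargs": {
  "series": [
    {"slide": [0,0,-0.003],"turn": 0,"claw": -1},
    {"slide": [0,0,-0.0015],"turn": 0,"claw": -1},
    {"slide": [0,0,0],"turn": 0,"claw": -1},
    {"slide": [0,0,0],"turn": 0,"claw": -1}
  ]
}}

```text
clock: 5.0
eef_pos: [655.9, 180.0, 44.5]
tcp_rot: [2.851, 1.318, 0.001]
contact_force: [1.1, -0.0, 0.9]
grip_width: 0.334
grasp_force: 11.8
```

Request:
{"fn": "jog_arm", "kwargs": {
  "series": [
    {"slide": [0,0,0],"turn": 0,"claw": -0.2},
    {"slide": [0,0,0],"turn": 0,"claw": -0.05},
    {"slide": [0,0,0],"turn": 0,"claw": 0.1},
    {"slide": [0,0,0],"turn": 0,"claw": 0.1},
    {"slide": [0,0,0],"turn": 0,"claw": 0.1},
    {"slide": [0,0,0.02],"turn": 0,"claw": 0.1},
    {"slide": [0,0,0.035],"turn": 0,"claw": 0.1},
    {"slide": [0,0,0.035],"turn": 0,"claw": 0.1}
  ]
}}

```text
clock: 5.67
eef_pos: [655.1, 179.8, 134.4]
tcp_rot: [-2.851, -1.318, 0.004]
contact_force: [0.2, 0.0, 0.1]
grip_width: 0.549
grasp_force: 0.0
```

Request:
{"fn": "jog_arm", "kwargs": {
  "series": [
    {"slide": [-0.026,-0.019,0.01],"turn": 0,"claw": 0.6},
    {"slide": [-0.03,-0.022,0],"turn": 0,"claw": 0.6},
    {"slide": [-0.03,-0.022,0],"turn": 0,"claw": 0.6},
    {"slide": [-0.03,-0.022,0],"turn": 0,"claw": 0.6},
    {"slide": [-0.03,-0.022,0],"turn": 0,"claw": 0.6},
    {"slide": [-0.03,-0.022,0],"turn": 0,"claw": 0.6},
    {"slide": [-0.03,-0.022,0],"turn": 0,"claw": 0.6},
    {"slide": [0,0,0],"turn": 0,"claw": 0.6},
    {"slide": [0,0,0],"turn": 0,"claw": 0.6}
  ]
}}

```text
clock: 6.42
eef_pos: [449.2, 28.3, 144.8]
tcp_rot: [2.853, 1.315, 0.001]
contact_force: [0.3, 0.2, 0.0]
grip_width: 0.802
grasp_force: 0.0
```

```bash
python3 w.py w4; python3 - <<'E'
from w import *
d=np.load("pics/w.npz"); s=wcloud(d).reshape(-1,3); s=s[np.isfinite(s[:,0])]
def top(c,lo,hi,r=35):
    q=s[(np.hypot(s[:,0]-c[0],s[:,1]-c[1])<r)&(s[:,2]>lo)&(s[:,2]<hi)]
    if len(q)>10: print(c,len(q),np.percentile(q[:,2],[5,50,95]),cv2.minEnclosingCircle(q[:,:2].astype(np.float32)))
top((444,26),49,70); top((655.7,179.5),55,80,30)
E
```

```text
6.4167 [449.2  28.3 144.8] -40.504517102344586 [-0.2  0.3  1.7  0.   1.1  0.5]
(444, 26) 1553 [54.8 56.  57.1] ((443.5700988769531, 26.51362419128418), 15.819963455200195)
```

The blue spool's top is at (443.6,26.5), z = 56. I descend and grip.

Request:
{"fn": "jog_arm", "kwargs": {
  "series": [
    {"slide": [-0.0056,-0.0015,-0.03],"turn": 0,"claw": 0.6},
    {"slide": [0,0,-0.03],"turn": 0,"claw": 0.6},
    {"slide": [0,0,-0.03],"turn": 0,"claw": 0.6},
    {"slide": [0,0,-0.021],"turn": 0,"claw": 0.6},
    {"slide": [0,0,0],"turn": 0,"claw": 0.6},
    {"slide": [0,0,0],"turn": 0,"claw": -1},
    {"slide": [0,0,0],"turn": 0,"claw": -1},
    {"slide": [0,0,0],"turn": 0,"claw": -1},
    {"slide": [0,0,0],"turn": 0,"claw": -1},
    {"slide": [0,0,0],"turn": 0,"claw": -1},
    {"slide": [0,0,0],"turn": 0,"claw": -1},
    {"slide": [0,0,0],"turn": 0,"claw": -1}
  ]
}}

```text
clock: 7.47
eef_pos: [444.3, 27.4, 33.6]
tcp_rot: [2.851, 1.318, 0.001]
contact_force: [0.7, -0.5, 3.2]
grip_width: 0.309
grasp_force: 11.6
```

Request:
{"fn": "jog_arm", "kwargs": {
  "series": [
    {"slide": [0,0,0.01],"turn": 0,"claw": -1},
    {"slide": [0,0,0.02],"turn": 0,"claw": -1},
    {"slide": [0,0,0.03],"turn": 0,"claw": -1},
    {"slide": [0,0,0.03],"turn": 0,"claw": -1},
    {"slide": [0,0,0.02],"turn": 0,"claw": -1},
    {"slide": [0,0,0],"turn": 0,"claw": -1}
  ]
}}

```text
clock: 7.97
eef_pos: [445.7, 27.2, 146.8]
tcp_rot: [2.848, 1.317, 0.009]
contact_force: [-0.4, -0.7, -0.2]
grip_width: 0.309
grasp_force: 11.9
```

```bash
cat > held.py <<'E'
from w import *
o=arm.get_obs(); t=o["eef_pos"]; d=optics.read_camera("wrist"); np.savez("pics/w.npz",**d)
cv2.imwrite("pics/held.png",d["frame"][:,:,::-1])
s=wcloud(d).reshape(-1,3)-t; s=s[np.isfinite(s[:,0])]
top=s[(np.hypot(s[:,0],s[:,1])<10)&(s[:,2]>5)&(s[:,2]<35)]
g=abs(top[:,2]-np.median(top[:,2]))<3
print(t,yaw(o),o["grip_width"],"top dz",np.median(top[:,2]),"slope",np.linalg.lstsq(np.c_[top[g,:2],np.ones(g.sum())],top[g,2],rcond=None)[0])
E
python3 held.py; python3 - <<'E'
from h import *
from station import optics
d=optics.read_camera("top"); np.savez("pics/top2.npz",**d); w=cloud(d).reshape(-1,3); w=w[np.isfinite(w[:,0])]
for c,lo,hi in(((655.7,179.5),55,80),((609,125),48,70)):
    q=w[(np.hypot(w[:,0]-c[0],w[:,1]-c[1])<30)&(w[:,2]>lo)&(w[:,2]<hi)]; print(c,len(q),np.median(q[:,2]) if len(q) else 0,(q.min(0)+q.max(0))/2 if len(q) else 0)
E
```

```text
[445.7  27.2 146.8] -40.371502872997866 0.30880328721070527 top dz 22.41400538499184 slope [ 0.   0.  22.4]
(655.7, 179.5) 260 66.64075253942818 [656.60868589 182.50725159  63.79161179]
(609, 125) 200 58.64666126133868 [612.15800794 126.12775584  55.42454501]
```

The yellow spool stands at (656.6,181), top at z≈66.6, as expected. I carry the blue one to the second cup.

Request:
{"fn": "jog_arm", "kwargs": {
  "series": [
    {"slide": [0.0242,0.0272,0],"turn": 0,"claw": -1},
    {"slide": [0.0242,0.0272,0],"turn": 0,"claw": -1},
    {"slide": [0.0242,0.0272,0],"turn": 0,"claw": -1},
    {"slide": [0.0242,0.0272,0],"turn": 0,"claw": -1},
    {"slide": [0.0242,0.0272,0],"turn": 0,"claw": -1},
    {"slide": [0.0242,0.0272,0],"turn": 0,"claw": -1},
    {"slide": [0,0,-0.03],"turn": 0,"claw": -1},
    {"slide": [0,0,-0.03],"turn": 0,"claw": -1},
    {"slide": [0,0,-0.015],"turn": 0,"claw": -1},
    {"slide": [0,0,0],"turn": 0,"claw": -1},
    {"slide": [0,0,0],"turn": 0,"claw": -1},
    {"slide": [0,0,0],"turn": 0,"claw": -1}
  ]
}}

```text
clock: 9.07
eef_pos: [589.7, 190.6, 68.7]
tcp_rot: [2.852, 1.318, 0.001]
contact_force: [0.8, -1.7, 0.8]
grip_width: 0.307
grasp_force: 11.9
```

Request:
{"fn": "jog_arm", "kwargs": {
  "series": [
    {"slide": [0.001,0,-0.012],"turn": 0,"claw": -1},
    {"slide": [0,0,-0.008],"turn": 0,"claw": -1},
    {"slide": [0,0,-0.005],"turn": 0,"claw": -1},
    {"slide": [0,0,-0.003],"turn": 0,"claw": -1},
    {"slide": [0,0,0],"turn": 0,"claw": -1},
    {"slide": [0,0,0],"turn": 0,"claw": -1}
  ]
}}

```text
clock: 9.57
eef_pos: [590.4, 190.6, 40.2]
tcp_rot: [2.852, 1.318, 0.0]
contact_force: [0.1, 0.5, -0.6]
grip_width: 0.307
grasp_force: 11.9
```

Request:
{"fn": "jog_arm", "kwargs": {
  "series": [
    {"slide": [0,0,0],"turn": 0,"claw": -0.25},
    {"slide": [0,0,0],"turn": 0,"claw": -0.1},
    {"slide": [0,0,0],"turn": 0,"claw": 0.1},
    {"slide": [0,0,0],"turn": 0,"claw": 0.1},
    {"slide": [0,0,0],"turn": 0,"claw": 0.1},
    {"slide": [0,0,0.02],"turn": 0,"claw": 0.1},
    {"slide": [0,0,0.035],"turn": 0,"claw": 0.1},
    {"slide": [0,0,0.035],"turn": 0,"claw": 0.1}
  ]
}}

```text
clock: 10.23
eef_pos: [589.7, 190.5, 130.5]
tcp_rot: [-2.851, -1.318, 0.004]
contact_force: [0.3, -0.6, 0.5]
grip_width: 0.549
grasp_force: 0.0
```

Request:
{"fn": "jog_arm", "kwargs": {
  "series": [
    {"slide": [-0.0371,-0.0131,0],"turn": 0,"claw": 0.1},
    {"slide": [-0.0371,-0.0131,0],"turn": 0,"claw": 0.1},
    {"slide": [-0.0371,-0.0131,0],"turn": 0,"claw": 0.1},
    {"slide": [-0.0371,-0.0131,0],"turn": 0,"claw": 0.1},
    {"slide": [0,0,-0.03],"turn": 0,"claw": 0.1},
    {"slide": [0,0,0],"turn": 0,"claw": 0.1},
    {"slide": [0,0,0],"turn": 0,"claw": 0.1}
  ]
}}

```text
clock: 10.82
eef_pos: [442.1, 138.2, 100.3]
tcp_rot: [-2.851, -1.318, 0.002]
contact_force: [1.2, -0.7, 0.8]
grip_width: 0.546
grasp_force: 0.0
```

```bash
python3 w.py w5; python3 - <<'E'
from w import *
d=np.load("pics/w.npz"); s=wcloud(d).reshape(-1,3); s=s[np.isfinite(s[:,0])]
q=s[(np.hypot(s[:,0]-441.7,s[:,1]-138)<20)&(s[:,2]>9)&(s[:,2]<16)]; print(len(q),np.percentile(q[:,2],[5,50,95]),cv2.minEnclosingCircle(q[:,:2].astype(np.float32)))
d=optics.read_camera("top"); np.savez("pics/top3.npz",**d); w=cloud(d).reshape(-1,3); w=w[np.isfinite(w[:,0])]
for c,lo,hi in(((655.7,179.5),55,80),((590,189),55,75),((609,125),48,70)):
    q=w[(np.hypot(w[:,0]-c[0],w[:,1]-c[1])<30)&(w[:,2]>lo)&(w[:,2]<hi)]; print(c,len(q),np.median(q[:,2]) if len(q) else 0,(q.min(0)+q.max(0))/2 if len(q) else 0)
E
```

```text
10.8167 [442.1 138.2 100.3] -40.398469417592615 [0.  0.4 1.7 0.  1.  0.8]
631 [10.4 11.6 12.6] ((440.919921875, 138.2211151123047), 10.41059684753418)
(655.7, 179.5) 264 66.64410071686422 [656.4 182.4  63.1]
(590, 189) 226 62.82262593922994 [591.1 189.8  61.7]
(609, 125) 200 58.740287892780835 [612.4 126.1  56.9]
```

View pics/w5.png

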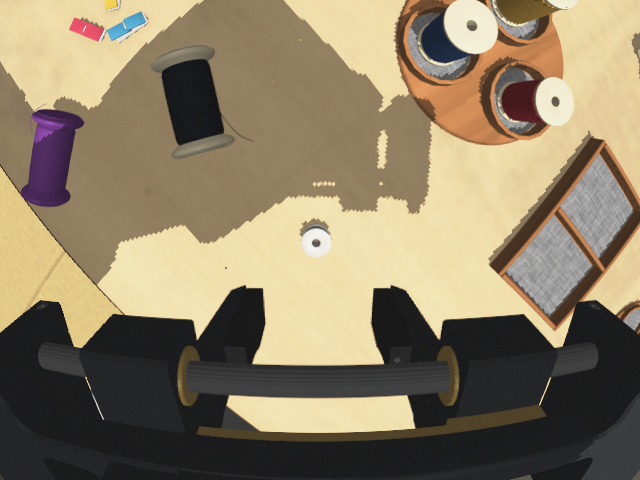

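The bobbin is at (316,242), centred between the fingers, and measures (440.9,138.2) with its top at about 12 mm. The blue, yellow and red spools stand upright in their cups, at (470,26), (555,5) and (555,102). I grip the bobbin with the tips at about z = 6.

Request:
{"fn": "jog_arm", "kwargs": {
  "series": [
    {"slide": [-0.0012,0,-0.035],"turn": 0,"claw": 0.1},
    {"slide": [0,0,-0.035],"turn": 0,"claw": 0.1},
    {"slide": [0,0,-0.014],"turn": 0,"claw": 0.1},
    {"slide": [0,0,-0.008],"turn": 0,"claw": 0.1},
    {"slide": [0,0,0],"turn": 0,"claw": 0.1},
    {"slide": [0,0,0],"turn": 0,"claw": 0.1}
  ]
}}

```text
clock: 11.42
eef_pos: [441.8, 138.4, 8.9]
tcp_rot: [2.851, 1.318, 0.002]
contact_force: [-0.7, -0.9, 0.1]
grip_width: 0.556
grasp_force: 0.0
```

Request:
{"fn": "jog_arm", "kwargs": {
  "series": [
    {"slide": [-0.0008,0,-0.003],"turn": 0,"claw": 0.1},
    {"slide": [0,0,0],"turn": 0,"claw": -1},
    {"slide": [0,0,0],"turn": 0,"claw": -1},
    {"slide": [0,0,0],"turn": 0,"claw": -1},
    {"slide": [0,0,0],"turn": 0,"claw": -1},
    {"slide": [0,0,0],"turn": 0,"claw": -1},
    {"slide": [0,0,0],"turn": 0,"claw": -1},
    {"slide": [0,0,0],"turn": 0,"claw": -1}
  ]
}}

```text
clock: 12.08
eef_pos: [440.0, 138.3, 5.4]
tcp_rot: [2.852, 1.318, 0.0]
contact_force: [-0.1, 0.8, 3.1]
grip_width: 0.189
grasp_force: 12.0
```

Request:
{"fn": "jog_arm", "kwargs": {
  "series": [
    {"slide": [0,0,0.01],"turn": 0,"claw": -1},
    {"slide": [0,0,0.03],"turn": 0,"claw": -1},
    {"slide": [0,0,0.04],"turn": 0,"claw": -1},
    {"slide": [0,0,0.03],"turn": 0,"claw": -1},
    {"slide": [0,0,0],"turn": 0,"claw": -1},
    {"slide": [0,0,0],"turn": 0,"claw": -1}
  ]
}}

```text
clock: 12.58
eef_pos: [440.4, 138.3, 116.3]
tcp_rot: [2.85, 1.318, 0.005]
contact_force: [0.2, -0.5, -0.4]
grip_width: 0.185
grasp_force: 12.0
```

```bash
python3 - <<'E'
from w import *
o=arm.get_obs(); t=o["eef_pos"]; d=optics.read_camera("wrist")
s=wcloud(d).reshape(-1,3)-t; s=s[np.isfinite(s[:,0])]
q=s[(np.hypot(s[:,0],s[:,1])<9)&(s[:,2]>-15)&(s[:,2]<20)]; print(t,yaw(o),len(q),np.percentile(q[:,2],[5,50,95]),q.mean(0))
u,v=map(int,wpix(d,t)); im=d["frame"][v-90:v+60,u-100:u+100,::-1]; cv2.imwrite("pics/bobheld.png",cv2.resize(im,None,fx=3,fy=3))
E
```

```text
[440.4 138.3 116.3] -40.37466522422253 1284 [-2.6  6.   7.5] [0.2 0.5 5.4]
```

View pics/bobheld.png

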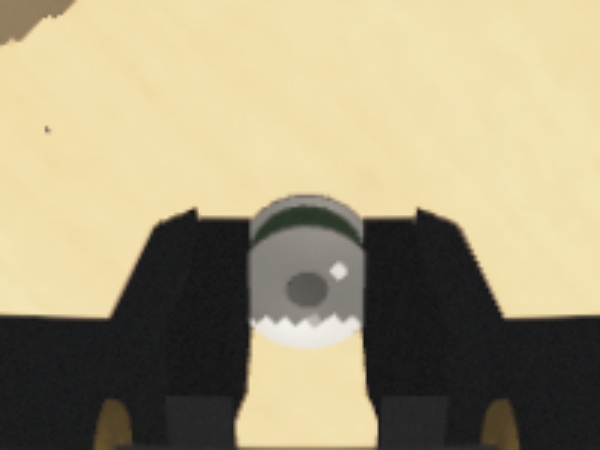

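The green loose bobbin is held flat at (306,275) in the crop, with its bottom about 5.7 mm below the tips. I carry it to its cup.

Request:
{"fn": "jog_arm", "kwargs": {
  "series": [
    {"slide": [0.0211,-0.03135,0],"turn": 0,"claw": -1},
    {"slide": [0.0211,-0.03135,0],"turn": 0,"claw": -1},
    {"slide": [0.0211,-0.03135,0],"turn": 0,"claw": -1},
    {"slide": [0.0211,-0.03135,0],"turn": 0,"claw": -1},
    {"slide": [0.0211,-0.03135,0],"turn": 0,"claw": -1},
    {"slide": [0.0211,-0.03135,0],"turn": 0,"claw": -1},
    {"slide": [0.0211,-0.03135,0],"turn": 0,"claw": -1},
    {"slide": [0.0211,-0.03135,0],"turn": 0,"claw": -1},
    {"slide": [0.0211,-0.03135,0],"turn": 0,"claw": -1},
    {"slide": [0,0,-0.04],"turn": 0,"claw": -1},
    {"slide": [0,0,0],"turn": 0,"claw": -1},
    {"slide": [0,0,0],"turn": 0,"claw": -1}
  ]
}}

```text
clock: 13.63
eef_pos: [628.0, -143.2, 71.9]
tcp_rot: [-2.846, -1.315, 0.008]
contact_force: [-0.4, 0.6, 0.2]
grip_width: 0.186
grasp_force: 12.0
```

```bash
python3 w.py w6; python3 - <<'E'
from w import *
d=np.load("pics/w.npz")
for c in((630.4,-143.8,9),(590.2,-177.5,9)):
    print(wpix(d,c))
    # ring sample points for overlay
im=d["frame"][:,:,::-1].copy()
for c in((630.4,-143.8,9),(590.2,-177.5,9)):
    for a in np.linspace(0,2*np.pi,60): u,v=wpix(d,np.array(c)+[19*np.cos(a),19*np.sin(a),0]); cv2.circle(im,(int(u),int(v)),1,(0,255,255),-1)
cv2.imwrite("pics/w6o.png",im)
E
```

```text
13.6333 [ 628.  -143.2   71.9] -40.397118809418814 [-0.4  0.7  1.2  0.   1.2  0.3]
(np.float64(321.1476711173413), np.float64(253.56751321717314))
(np.float64(307.57194077525), np.float64(326.6917442685581))
```

View pics/w6o.png

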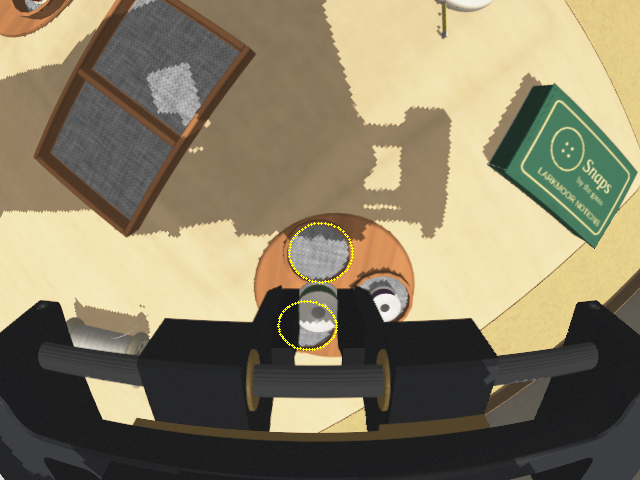

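The projected ring lies on the far empty cup at (321,253), so the position is confirmed. I lower.

Request:
{"fn": "jog_arm", "kwargs": {
  "series": [
    {"slide": [0.0022,-0.0008,-0.03],"turn": 0,"claw": -1},
    {"slide": [0,0,-0.015],"turn": 0,"claw": -1},
    {"slide": [0,0,-0.008],"turn": 0,"claw": -1},
    {"slide": [0,0,-0.004],"turn": 0,"claw": -1},
    {"slide": [0,0,0],"turn": 0,"claw": -1},
    {"slide": [0,0,0],"turn": 0,"claw": -1},
    {"slide": [0,0,0],"turn": 0,"claw": -1}
  ]
}}

```text
clock: 14.27
eef_pos: [632.6, -144.8, 19.7]
tcp_rot: [2.85, 1.318, 0.002]
contact_force: [-0.4, -0.0, -1.2]
grip_width: 0.185
grasp_force: 12.0
```

Request:
{"fn": "jog_arm", "kwargs": {
  "series": [
    {"slide": [-0.002,0.0008,-0.004],"turn": 0,"claw": -1},
    {"slide": [0,0,-0.003],"turn": 0,"claw": -1},
    {"slide": [0,0,-0.0015],"turn": 0,"claw": -1},
    {"slide": [0,0,0],"turn": 0,"claw": -1},
    {"slide": [0,0,0],"turn": 0,"claw": -1}
  ]
}}

```text
clock: 14.68
eef_pos: [630.1, -144.0, 9.7]
tcp_rot: [-2.852, -1.318, 0.0]
contact_force: [0.1, 0.2, -0.4]
grip_width: 0.185
grasp_force: 12.0
```

Request:
{"fn": "jog_arm", "kwargs": {
  "series": [
    {"slide": [0,0,0],"turn": 0,"claw": -0.55},
    {"slide": [0,0,0],"turn": 0,"claw": -0.4},
    {"slide": [0,0,0],"turn": 0,"claw": -0.3},
    {"slide": [0,0,0],"turn": 0,"claw": -0.3},
    {"slide": [0,0,0],"turn": 0,"claw": -0.3},
    {"slide": [0,0,0.015],"turn": 0,"claw": -0.3},
    {"slide": [0,0,0.035],"turn": 0,"claw": -0.3},
    {"slide": [0,0,0.04],"turn": 0,"claw": -0.3},
    {"slide": [0,0,0.04],"turn": 0,"claw": 0.4}
  ]
}}

```text
clock: 15.43
eef_pos: [629.6, -143.7, 141.0]
tcp_rot: [-2.851, -1.318, 0.002]
contact_force: [0.9, -0.0, 0.9]
grip_width: 0.403
grasp_force: 0.0
```

Request:
{"fn": "jog_arm", "kwargs": {
  "series": [
    {"slide": [-0.0141,0.0041,0],"turn": 7,"claw": 0.4},
    {"slide": [-0.0141,0.0041,0],"turn": 7,"claw": 0.4},
    {"slide": [-0.0141,0.0041,0],"turn": 7,"claw": 0.4},
    {"slide": [-0.0141,0.0041,0],"turn": 7,"claw": 0.4},
    {"slide": [-0.0141,0.0041,0],"turn": 7,"claw": 0.4},
    {"slide": [-0.0141,0.0041,0],"turn": 7,"claw": 0.4},
    {"slide": [-0.0141,0.0041,0],"turn": 7,"claw": 0.4},
    {"slide": [-0.0141,0.0041,0],"turn": 7,"claw": 0.4},
    {"slide": [-0.0141,0.0041,0],"turn": 7,"claw": 0.4},
    {"slide": [-0.0141,0.0041,0],"turn": 7,"claw": 0.4},
    {"slide": [-0.0141,0.0041,0],"turn": 7,"claw": 0.4},
    {"slide": [-0.0141,0.0041,0],"turn": 7,"claw": 0.4}
  ]
}}

```text
clock: 16.43
eef_pos: [460.1, -94.5, 139.9]
tcp_rot: [1.228, 2.891, -0.0]
contact_force: [0.1, -0.3, -0.2]
grip_width: 0.701
grasp_force: 0.0
```

Request:
{"fn": "jog_arm", "kwargs": {
  "series": [
    {"slide": [0,0,0],"turn": 0,"claw": 0.4},
    {"slide": [0,0,0],"turn": 0,"claw": 0.4},
    {"slide": [0,0,0],"turn": 0,"claw": 0.4}
  ]
}}

```text
clock: 16.68
eef_pos: [461.6, -95.1, 140.0]
tcp_rot: [1.241, 2.885, -0.0]
contact_force: [0.0, -0.2, -0.9]
grip_width: 0.698
grasp_force: 0.0
```

```bash
python3 w.py w7; cat > big.py <<'E'
from w import *
c=np.array([float(sys.argv[1]),float(sys.argv[2])]); d=np.load("pics/w.npz"); s=wcloud(d).reshape(-1,3); s=s[np.isfinite(s[:,0])]
q=s[(np.hypot(*(s[:,:2]-c).T)<48)&(s[:,2]>12)&(s[:,2]<48)]
r=cv2.minAreaRect(q[:,:2].astype(np.float32)); h=q[q[:,2]>30][:,:2]; h2=h-h.mean(0); w_,V=np.linalg.eigh(h2.T@h2)
print(len(q),r,np.percentile(q[:,2],99),h.mean(0),"axis",np.degrees(np.arctan2(V[1,1],V[0,1])))
b=cv2.boxPoints(r); im=d["frame"][:,:,::-1].copy()
for p in b: u,v=wpix(d,[*p,21]); cv2.circle(im,(int(u),int(v)),3,(0,0,255),-1)
m=r[0]; u,v=wpix(d,[*m,21]); cv2.circle(im,(int(u),int(v)),3,(0,255,0),-1)
cv2.imwrite("pics/big_"+sys.argv[3]+".png",im)
E
python3 big.py 460.5 -95 white
```

```text
16.6833 [461.6 -95.1 140. ] 43.4271787998629 [-0.5  0.4  1.7  0.   1.1 -1.2]
4576 ((459.1265869140625, -95.52758026123047), (45.51844787597656, 67.47550964355469), 42.924339294433594) 42.54318504065034 [456.8 -95.5] axis 132.95729007175402
```

View pics/big_white.png

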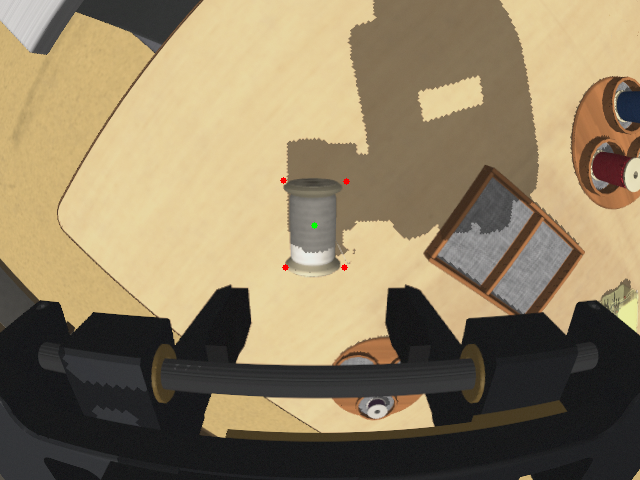

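The white spool is at (313,228), its winding aligned between the fingers, with a thread tail at its lower right. It measures (459.1,-95.5), 42.5 mm high, axis 133°. I descend with the tips staying at about z = 16, since the closed fingers are wider than a bay and must clear its 18 mm walls.

Request:
{"fn": "jog_arm", "kwargs": {
  "series": [
    {"slide": [-0.0023,-0.0003,-0.035],"turn": 0,"claw": 0.4},
    {"slide": [0,0,-0.035],"turn": 0,"claw": 0.4},
    {"slide": [0,0,-0.03],"turn": 0,"claw": 0.4},
    {"slide": [0,0,-0.02],"turn": 0,"claw": 0.4},
    {"slide": [0,0,0],"turn": 0,"claw": 0.4},
    {"slide": [0,0,0],"turn": 0,"claw": 0.4},
    {"slide": [0,0,0],"turn": 0,"claw": 0.4}
  ]
}}

```text
clock: 17.32
eef_pos: [459.5, -95.4, 20.7]
tcp_rot: [1.237, 2.886, -0.0]
contact_force: [-0.0, 0.0, -0.1]
grip_width: 0.696
grasp_force: 0.0
```

Request:
{"fn": "jog_arm", "kwargs": {
  "series": [
    {"slide": [0,0,-0.004],"turn": 0,"claw": 0.3},
    {"slide": [0,0,0],"turn": 0,"claw": 0.1},
    {"slide": [0,0,0],"turn": 0,"claw": -0.05},
    {"slide": [0,0,0],"turn": 0,"claw": -0.15},
    {"slide": [0,0,0],"turn": 0,"claw": -0.2},
    {"slide": [0,0,0],"turn": 0,"claw": -0.25},
    {"slide": [0,0,0],"turn": 0,"claw": -1},
    {"slide": [0,0,0],"turn": 0,"claw": -1},
    {"slide": [0,0,0],"turn": 0,"claw": -1},
    {"slide": [0,0,0],"turn": 0,"claw": -1}
  ],
  "grip_force": 20
}}

```text
clock: 18.15
eef_pos: [458.6, -95.1, 15.9]
tcp_rot: [1.237, 2.887, -0.0]
contact_force: [-1.4, -0.1, 5.4]
grip_width: 0.356
grasp_force: 20.0
```

Request:
{"fn": "jog_arm", "kwargs": {
  "series": [
    {"slide": [0,0,0.005],"turn": 0,"claw": -1},
    {"slide": [0,0,0.015],"turn": 0,"claw": -1},
    {"slide": [0,0,0.03],"turn": 0,"claw": -1},
    {"slide": [0,0,0.03],"turn": 0,"claw": -1},
    {"slide": [0,0,0.02],"turn": 0,"claw": -1},
    {"slide": [0,0,0],"turn": 0,"claw": -1},
    {"slide": [0,0,0],"turn": 0,"claw": -1}
  ]
}}

```text
clock: 18.73
eef_pos: [458.7, -95.0, 116.3]
tcp_rot: [1.236, 2.886, -0.0]
contact_force: [-0.8, -0.1, -1.0]
grip_width: 0.359
grasp_force: 20.0
```

```bash
cat > hb.py <<'E'
from w import *
o=arm.get_obs(); t=o["eef_pos"]; d=optics.read_camera("wrist"); s=wcloud(d).reshape(-1,3)-t; s=s[np.isfinite(s[:,0])]
a=np.radians(yaw(o)); e=np.array([[np.cos(a),np.sin(a)],[-np.sin(a),np.cos(a)]])
p=s[:,:2]@e.T; z=s[:,2]
k=(abs(p[:,0])<8)&(abs(p[:,1])<40)&(z>-30)&(z<40)
for lo in range(-40,40,8):
    g=k&(p[:,1]>=lo)&(p[:,1]<lo+8); print(lo,g.sum(),np.percentile(z[g],95).round(1) if g.sum() else "")
print(t,yaw(o)); cv2.imwrite("pics/hb_"+sys.argv[1]+".png",d["frame"][:,:,::-1])
E
python3 hb.py white
```

```text
-40 0 
-32 0 
-24 52 22.3
-16 590 23.1
-8 652 23.2
0 705 23.2
8 762 23.1
16 892 23.0
24 818 26.8
32 1198 22.3
[458.7 -95.  116.3] 43.624547525732915
```

View pics/hb_white.png

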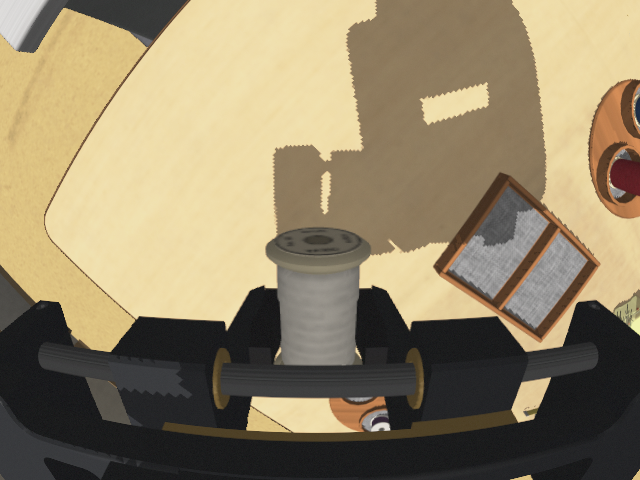

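The white spool is held level, flange at (318,245). I carry it to the far bay, turning to 11.2°.

Request:
{"fn": "jog_arm", "kwargs": {
  "series": [
    {"slide": [0.02985,0.0174,0],"turn": -5.4,"claw": -1},
    {"slide": [0.02985,0.0174,0],"turn": -5.4,"claw": -1},
    {"slide": [0.02985,0.0174,0],"turn": -5.4,"claw": -1},
    {"slide": [0.02985,0.0174,0],"turn": -5.4,"claw": -1},
    {"slide": [0.02985,0.0174,0],"turn": -5.4,"claw": -1},
    {"slide": [0.02985,0.0174,0],"turn": -5.4,"claw": -1},
    {"slide": [0,0,-0.035],"turn": 0,"claw": -1},
    {"slide": [0,0,-0.025],"turn": 0,"claw": -1},
    {"slide": [0,0,0],"turn": 0,"claw": -1},
    {"slide": [0,0,0],"turn": 0,"claw": -1},
    {"slide": [0,0,0],"turn": 0,"claw": -1}
  ]
}}

```text
clock: 19.7
eef_pos: [637.9, 9.1, 56.4]
tcp_rot: [1.994, 2.427, 0.0]
contact_force: [0.4, 0.7, 0.5]
grip_width: 0.359
grasp_force: 20.0
```

```bash
python3 w.py w8; python3 - <<'E'
from w import *
d=np.load("pics/w.npz"); im=d["frame"][:,:,::-1].copy(); a=np.radians(11.2); e=np.array([[np.cos(a),-np.sin(a)],[np.sin(a),np.cos(a)]])
for c in((637.8,9.2),(572.6,-3.7)):
    for x in(-31,31):
        for y in np.linspace(-42,42,30): u,v=wpix(d,[*(np.array(c)+e@[x,y]),18]); cv2.circle(im,(int(u),int(v)),1,(0,255,255),-1)
    for y in(-42,42):
        for x in np.linspace(-31,31,20): u,v=wpix(d,[*(np.array(c)+e@[x,y]),18]); cv2.circle(im,(int(u),int(v)),1,(0,255,255),-1)
cv2.imwrite("pics/w8o.png",im)
E
```

```text
19.7 [637.9   9.1  56.4] 11.202725590407603 [-0.2  0.7  1.3 -0.   1.2 -0.4]
```

View pics/w8o.png

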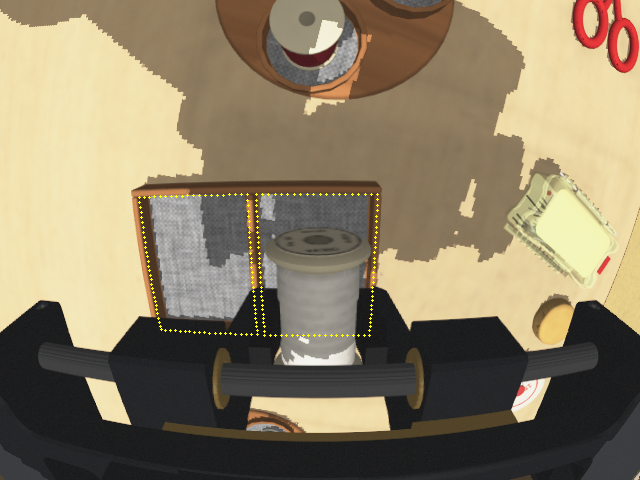

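The projected bays match the cradle, with inner edges at x≈140–375 and y≈193–333 px. The spool is over the right bay. I lower it.

Request:
{"fn": "jog_arm", "kwargs": {
  "series": [
    {"slide": [0,0,-0.015],"turn": 0,"claw": -1},
    {"slide": [0,0,-0.01],"turn": 0,"claw": -1},
    {"slide": [0,0,-0.006],"turn": 0,"claw": -1},
    {"slide": [0,0,-0.003],"turn": 0,"claw": -1},
    {"slide": [0,0,0],"turn": 0,"claw": -1},
    {"slide": [0,0,0],"turn": 0,"claw": -1},
    {"slide": [0,0,0],"turn": 0,"claw": -1}
  ]
}}

```text
clock: 20.33
eef_pos: [638.0, 9.3, 22.4]
tcp_rot: [1.993, 2.427, 0.001]
contact_force: [0.2, 0.0, 0.4]
grip_width: 0.358
grasp_force: 20.0
```

Request:
{"fn": "jog_arm", "kwargs": {
  "series": [
    {"slide": [0,0,-0.0015],"turn": 0,"claw": -1},
    {"slide": [0,0,0],"turn": 0,"claw": -1},
    {"slide": [0,0,0],"turn": 0,"claw": -1}
  ]
}}

```text
clock: 20.58
eef_pos: [637.7, 9.4, 20.4]
tcp_rot: [1.994, 2.428, 0.0]
contact_force: [-0.3, -0.5, 0.2]
grip_width: 0.358
grasp_force: 20.0
```

Request:
{"fn": "jog_arm", "kwargs": {
  "series": [
    {"slide": [0,0,0],"turn": 0,"claw": -0.25},
    {"slide": [0,0,0],"turn": 0,"claw": -0.2},
    {"slide": [0,0,0],"turn": 0,"claw": -0.15},
    {"slide": [0,0,0],"turn": 0,"claw": -0.1},
    {"slide": [0,0,0],"turn": 0,"claw": -0.02},
    {"slide": [0,0,0],"turn": 0,"claw": -0.02},
    {"slide": [0,0,0.015],"turn": 0,"claw": -0.02},
    {"slide": [0,0,0.035],"turn": 0,"claw": -0.02},
    {"slide": [0,0,0.04],"turn": 0,"claw": -0.02},
    {"slide": [0,0,0.04],"turn": 0,"claw": 0.4}
  ]
}}

```text
clock: 21.42
eef_pos: [637.1, 9.5, 151.5]
tcp_rot: [-1.993, -2.427, 0.001]
contact_force: [1.1, -0.1, -0.3]
grip_width: 0.544
grasp_force: 0.0
```

Request:
{"fn": "jog_arm", "kwargs": {
  "series": [
    {"slide": [-0.0241,0.0312,0],"turn": -4.9,"claw": 0.4},
    {"slide": [-0.0241,0.0312,0],"turn": -4.9,"claw": 0.4},
    {"slide": [-0.0241,0.0312,0],"turn": -4.9,"claw": 0.4},
    {"slide": [-0.0241,0.0312,0],"turn": -4.9,"claw": 0.4},
    {"slide": [-0.0241,0.0312,0],"turn": -4.9,"claw": 0.4},
    {"slide": [-0.0241,0.0312,0],"turn": -4.9,"claw": 0.4},
    {"slide": [-0.0241,0.0312,0],"turn": -4.9,"claw": 0.4},
    {"slide": [-0.0241,0.0312,0],"turn": -4.9,"claw": 0.4},
    {"slide": [0,0,0],"turn": 0,"claw": 0.4},
    {"slide": [0,0,0],"turn": 0,"claw": 0.4},
    {"slide": [0,0,0],"turn": 0,"claw": 0.4}
  ]
}}

```text
clock: 22.33
eef_pos: [445.3, 258.7, 150.4]
tcp_rot: [2.691, 1.62, 0.001]
contact_force: [0.0, -0.1, 0.4]
grip_width: 0.7
grasp_force: 0.0
```

```bash
python3 w.py w9; python3 big.py 445.5 259 black; python3 - <<'E'
from h import *
from station import optics
d=optics.read_camera("top"); w=cloud(d).reshape(-1,3); w=w[np.isfinite(w[:,0])]
a=np.radians(11.2); e=np.array([[np.cos(a),np.sin(a)],[-np.sin(a),np.cos(a)]])
q=w[(abs((w[:,:2]-[637.8,9.2])@e.T)<[30,42]).all(1)&(w[:,2]>22)]; p=(q[:,:2]-[637.8,9.2])@e.T
print(len(q),p.min(0),p.max(0),np.percentile(q[:,2],98))
big=d["frame"][140:320,200:500,::-1]
im=np.zeros((600,800,3),np.uint8); im[:450,:750]=cv2.resize(big,None,fx=2.5,fy=2.5)
b=cv2.imread("pics/big_black.png"); im[300:,:400]=cv2.resize(b,(400,300)); cv2.imwrite("pics/combo.png",im)
E
```

```text
22.3333 [445.3 258.7 150.4] -27.901045054018837 [ 0.3  0.4  1.5 -0.   1.2  0.8]
3847 ((445.798095703125, 258.53619384765625), (65.54405975341797, 45.47254943847656), 61.665496826171875) 41.04089752364966 [444.7 260.4] axis 61.24396017631236
695 [-20.04284588 -41.27400765] [23.32062892 33.58423372] 47.240068303177836
```

View pics/combo.png

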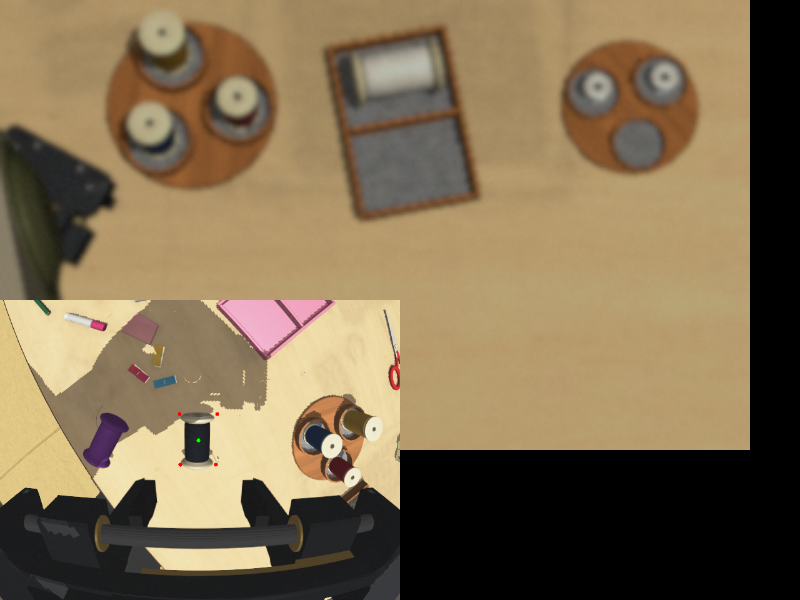

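The combined picture shows everything placed so far in order:
- **White spool:** lying in the far bay at (395,70).
- **Bobbins:** both flat in their cups, at (597,87) and (661,77).
- **Small spools:** all three upright in the spool stand.

The inset has the black spool at (198,440), aligned between the fingers at (445.6,258.7). I descend on it.

Request:
{"fn": "jog_arm", "kwargs": {
  "series": [
    {"slide": [0.0003,0,-0.035],"turn": 0,"claw": 0.4},
    {"slide": [0,0,-0.035],"turn": 0,"claw": 0.4},
    {"slide": [0,0,-0.035],"turn": 0,"claw": 0.4},
    {"slide": [0,0,-0.025],"turn": 0,"claw": 0.4},
    {"slide": [0,0,0],"turn": 0,"claw": 0.4},
    {"slide": [0,0,0],"turn": 0,"claw": 0.4},
    {"slide": [0,0,0],"turn": 0,"claw": 0.4}
  ]
}}

```text
clock: 23.02
eef_pos: [446.4, 258.7, 21.6]
tcp_rot: [2.693, 1.617, 0.003]
contact_force: [-0.0, -0.6, 0.8]
grip_width: 0.701
grasp_force: 0.0
```

Request:
{"fn": "jog_arm", "kwargs": {
  "series": [
    {"slide": [-0.0005,0,-0.0048],"turn": 0,"claw": 0.3},
    {"slide": [0,0,0],"turn": 0,"claw": 0.1},
    {"slide": [0,0,0],"turn": 0,"claw": -0.05},
    {"slide": [0,0,0],"turn": 0,"claw": -0.15},
    {"slide": [0,0,0],"turn": 0,"claw": -0.2},
    {"slide": [0,0,0],"turn": 0,"claw": -0.25},
    {"slide": [0,0,0],"turn": 0,"claw": -1},
    {"slide": [0,0,0],"turn": 0,"claw": -1},
    {"slide": [0,0,0],"turn": 0,"claw": -1},
    {"slide": [0,0,0],"turn": 0,"claw": -1}
  ]
}}

```text
clock: 23.85
eef_pos: [444.6, 259.0, 15.6]
tcp_rot: [-2.693, -1.619, -0.0]
contact_force: [-0.7, -0.3, 3.1]
grip_width: 0.345
grasp_force: 20.0
```

Request:
{"fn": "jog_arm", "kwargs": {
  "series": [
    {"slide": [0,0,0.005],"turn": 0,"claw": -1},
    {"slide": [0,0,0.015],"turn": 0,"claw": -1},
    {"slide": [0,0,0.03],"turn": 0,"claw": -1},
    {"slide": [0,0,0.035],"turn": 0,"claw": -1},
    {"slide": [0,0,0.035],"turn": 0,"claw": -1},
    {"slide": [0,0,0],"turn": 0,"claw": -1},
    {"slide": [0,0,0],"turn": 0,"claw": -1}
  ]
}}

```text
clock: 24.43
eef_pos: [445.2, 259.2, 137.0]
tcp_rot: [2.692, 1.618, 0.006]
contact_force: [-0.6, 0.2, -0.3]
grip_width: 0.351
grasp_force: 20.0
```

```bash
python3 hb.py black
```

```text
-40 0 
-32 0 
-24 134 20.7
-16 570 21.2
-8 641 21.1
0 685 21.3
8 754 21.2
16 842 21.1
24 843 25.9
32 1031 21.3
[445.2 259.2 137. ] -27.97311980144395
```

The black spool is held level. I carry it to the near bay.

Request:
{"fn": "jog_arm", "kwargs": {
  "series": [
    {"slide": [0.0159,-0.0328,0],"turn": 4.9,"claw": -1},
    {"slide": [0.0159,-0.0328,0],"turn": 4.9,"claw": -1},
    {"slide": [0.0159,-0.0328,0],"turn": 4.9,"claw": -1},
    {"slide": [0.0159,-0.0328,0],"turn": 4.9,"claw": -1},
    {"slide": [0.0159,-0.0328,0],"turn": 4.9,"claw": -1},
    {"slide": [0.0159,-0.0328,0],"turn": 4.9,"claw": -1},
    {"slide": [0.0159,-0.0328,0],"turn": 4.9,"claw": -1},
    {"slide": [0.0159,-0.0328,0],"turn": 4.9,"claw": -1},
    {"slide": [0,0,-0.03],"turn": 0,"claw": -1},
    {"slide": [0,0,0],"turn": 0,"claw": -1},
    {"slide": [0,0,0],"turn": 0,"claw": -1},
    {"slide": [0,0,0],"turn": 0,"claw": -1}
  ]
}}

```text
clock: 25.48
eef_pos: [571.3, -2.6, 105.4]
tcp_rot: [-1.992, -2.427, 0.001]
contact_force: [-0.0, -0.1, -0.7]
grip_width: 0.35
grasp_force: 20.0
```

Request:
{"fn": "jog_arm", "kwargs": {
  "series": [
    {"slide": [0.0007,-0.0011,-0.035],"turn": 0,"claw": -1},
    {"slide": [0,0,-0.025],"turn": 0,"claw": -1},
    {"slide": [0,0,-0.012],"turn": 0,"claw": -1},
    {"slide": [0,0,-0.007],"turn": 0,"claw": -1},
    {"slide": [0,0,-0.003],"turn": 0,"claw": -1},
    {"slide": [0,0,0],"turn": 0,"claw": -1},
    {"slide": [0,0,0],"turn": 0,"claw": -1},
    {"slide": [0,0,0],"turn": 0,"claw": -1}
  ]
}}

```text
clock: 26.15
eef_pos: [573.1, -4.5, 24.6]
tcp_rot: [1.992, 2.427, 0.001]
contact_force: [-0.3, -0.3, 0.1]
grip_width: 0.344
grasp_force: 20.0
```

Request:
{"fn": "jog_arm", "kwargs": {
  "series": [
    {"slide": [-0.0005,0.0005,-0.0025],"turn": 0,"claw": -1},
    {"slide": [0,0,-0.0012],"turn": 0,"claw": -1},
    {"slide": [0,0,0],"turn": 0,"claw": -1},
    {"slide": [0,0,0],"turn": 0,"claw": -1}
  ]
}}

```text
clock: 26.48
eef_pos: [572.0, -4.0, 19.8]
tcp_rot: [-1.994, -2.428, 0.0]
contact_force: [0.3, -0.0, -0.6]
grip_width: 0.345
grasp_force: 20.0
```

Released slowly, then straight up and clear of the top camera's view of the stands.

Request:
{"fn": "jog_arm", "kwargs": {
  "series": [
    {"slide": [0,0,0],"turn": 0,"claw": -0.25},
    {"slide": [0,0,0],"turn": 0,"claw": -0.2},
    {"slide": [0,0,0],"turn": 0,"claw": -0.15},
    {"slide": [0,0,0],"turn": 0,"claw": -0.1},
    {"slide": [0,0,0],"turn": 0,"claw": -0.02},
    {"slide": [0,0,0],"turn": 0,"claw": -0.02},
    {"slide": [0,0,0.015],"turn": 0,"claw": -0.02},
    {"slide": [0,0,0.035],"turn": 0,"claw": -0.02},
    {"slide": [0,0,0.04],"turn": 0,"claw": -0.02},
    {"slide": [0,0,0.04],"turn": 0,"claw": -0.02}
  ]
}}

```text
clock: 27.32
eef_pos: [571.5, -3.9, 151.0]
tcp_rot: [-1.993, -2.427, 0.001]
contact_force: [0.9, -0.5, 0.9]
grip_width: 0.493
grasp_force: 0.0
```

Request:
{"fn": "jog_arm", "kwargs": {
  "series": [
    {"slide": [-0.03,-0.02,0.005],"turn": 0,"claw": 0},
    {"slide": [-0.03,-0.02,0.005],"turn": 0,"claw": 0},
    {"slide": [-0.03,-0.02,0.005],"turn": 0,"claw": 0},
    {"slide": [-0.03,-0.02,0.005],"turn": 0,"claw": 0},
    {"slide": [-0.03,-0.02,0.005],"turn": 0,"claw": 0},
    {"slide": [-0.03,-0.02,0.005],"turn": 0,"claw": 0},
    {"slide": [-0.02,-0.02,0.005],"turn": 0,"claw": 0},
    {"slide": [0,0,0],"turn": 0,"claw": 0},
    {"slide": [0,0,0],"turn": 0,"claw": 0}
  ]
}}

```text
clock: 28.07
eef_pos: [371.6, -144.7, 185.2]
tcp_rot: [1.996, 2.424, 0.0]
contact_force: [0.6, -0.0, -0.5]
grip_width: 0.503
grasp_force: 0.0
```

```bash
python3 - <<'E'
from h import *
from station import optics
np.set_printoptions(precision=1,suppress=True)
d=optics.read_camera("top"); w=cloud(d).reshape(-1,3); w=w[np.isfinite(w[:,0])]
a=np.radians(11.2); e=np.array([[np.cos(a),np.sin(a)],[-np.sin(a),np.cos(a)]])
for c in((637.8,9.2),(572.6,-3.7)):
    r=(w[:,:2]-c)@e.T; k=(abs(r)<[32,43]).all(1)&(w[:,2]>25)&(w[:,2]<70); p=r[k]; print(k.sum(),p.min(0),p.max(0),np.median(p,0),np.percentile(w[k,2],[50,98]))
for c,lo,hi in(((655.7,179.5),60,80),((590,189),56,75),((609,125),52,70),((630.4,-143.8),12,22),((638.4,-194.9),12,22)):
    q=w[(np.hypot(w[:,0]-c[0],w[:,1]-c[1])<22)&(w[:,2]>lo)&(w[:,2]<hi)]; print(c,len(q),np.median(q[:,2]),(q.min(0)+q.max(0))/2)
s=optics.read_camera("scene")
t=d["frame"][140:300,230:490,::-1]; sc=s["frame"][160:280,190:430,::-1]
im=np.zeros((600,640,3),np.uint8); t=cv2.resize(t,(487,300)); sc=cv2.resize(sc,(600,300)); im[:300,:487]=t; im[300:,:600]=sc; cv2.imwrite("pics/final.png",im)
E
```

```text
690 [-19.1 -33.5] [22.6 33.5] [-1.9  0.4] [40.7 47.6]
619 [-19.4 -32.7] [23.2 32.3] [-1.3  0.1] [38.9 46.6]
(655.7, 179.5) 251 66.77898807368808 [656.6 182.5  65.8]
(590, 189) 224 62.60603265405902 [591.4 189.4  62.3]
(609, 125) 192 58.688984908841974 [611.9 126.1  57.8]
(630.4, -143.8) 89 16.433750781077656 [ 628.9 -141.7   16.5]
(638.4, -194.9) 101 16.371167916521927 [ 638.8 -193.    16.4]
```

View pics/final.png

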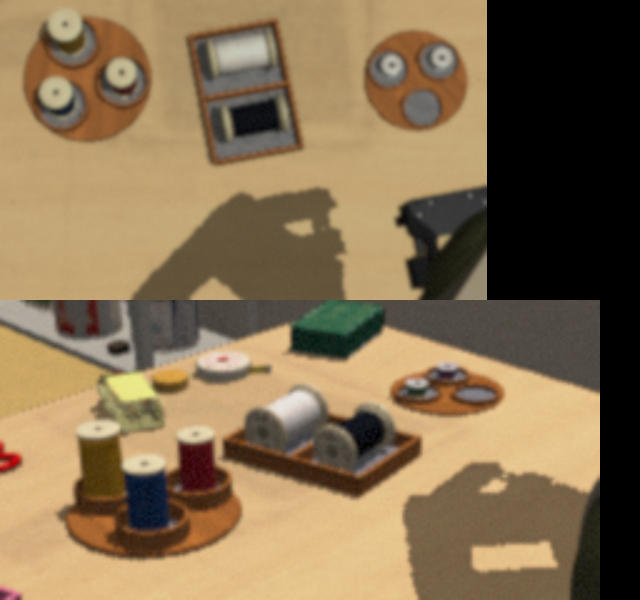

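Everything is in its place in both views: the three small spools upright, the white and black spools in the two bays at (240,55) and (252,118), and both bobbins flat at (391,67) and (441,60). The arm is clear, so I hand the job in.

```bash
python3 -c "
from station import arm
print(arm.job_done())"
```

```text
the job is handed in; nothing more can be done
None
```

I handed the job in at about 28 s with all five loose pieces in their places and the stored spool and bobbin still in their cups; the last top and scene views confirmed this, but no verdict was returned.

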